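Trim the portion scale with the slotted adjusting tool

ROBOT

A 6-joint arm with a two-finger parallel gripper is mounted at the origin on a cart in front of the work surface, level with it; the furniture and walls round the work are solid. World frame = base frame: x ahead of the robot, y to its left, z up, the work surface at z = 0. Lengths are in m, angles in rad, forces in N, time in s.
With the tool pointing down it reaches from about 0.225 to 0.875 m from the base axis. Payload 3.4 kg.
Tool frame: the origin (TCP) lies at the very end of the fingers, on their centre line; the grasp point (between the pads) lies 19 mm behind it; z points along the fingers, y is the direction in which the jaws open and shut (so a half turn about z gives the same grasp; the last joint's range is limited). The gripper opens to 85 mm and grips with 20 to 120 N. Pads are 22 mm wide; open, the fingers measure 114 mm over their backs; the gripper's body (76 mm by 85 mm) begins 54 mm behind the grasp point. The pads swing forward as they close: fully open they stand 13 mm farther back than shut.
Start: joints at [-1.323, 0.276, 1.505, -0, 1.361, -0.121], TCP at [0.207, -0.536, 0.231] pointing down, gripper open.
Joint ranges: [-2.89, 2.89], [-0.75, 2.08], [0.22, 2.7], [-1.18, 4.32], [0.11, 2.71], [-2.7, 2.7]. Speed limits (rad/s): [2.57, 2.57, 3.14, 3.14, 3.14, 3.14].

INTERFACE

Orientations are given as a unit quaternion [w, x, y, z].
In Python, from rig import telemetry, cams, sign_off, spotter gives the robot as it stands.
- The arm moves only by the tool servo_tool, never from a script. Its argument "steps" is a list of rows, each a list of 6 numbers: the shift along the tool's x, y, z in mm, then the turn, a rotation vector about the tool's x, y, z in degrees. In form: [[x, y, z, ax, ay, az], ...]. A call has 1 to 8 rows; each row is the pose to reach, as a shift and turn from the pose commanded when the call began, along the tool's axes at that moment; what a row does not reach only later rows make up. A row lasts 1/10 s, in which the tool goes at most 50 mm and 8.59 degrees, less where a joint would pass 70% of its speed; a pose out of reach is approached as far as the arm can. A call with a gripper value outside its range is refused whole. "hand" is the closure in counts, from 0 (fully open) to 255 (shut), set as the call begins (left out, the last holds). The fingers move at their own pace and stop on an object; "grip_force" is the grip in N (left out, the last holds). Time passes only in rows, so rows that repeat a pose let the fingers close. It gives the time, the measured TCP pose, the force and the opening at its end, in the units of the state.
- telemetry.get_state(): the state, without advancing time (a new reading comes with each control period).
- cams.get_image(name): name is "scene" or "side" or "wrist"; returns (picture, depth): 480x640x3 uint8, red, green, blue; 480x640 float32, m along the optical axis (not along the pixel's ray), 0 where there is no reading.
- cams.camera_model(name): a dict with "camera_matrix" (3x3 intrinsics, pixels), "origin" and "rotation" of the camera in the world; the wrist camera has in their place "tool_from_camera" (4x4, takes a point from camera to tool coordinates, whose origin is the TCP and whose axes are the flange's). Camera axes: x right, y up, looking along -z (the intrinsics and any distortion apply to the point x, -y, -z); pixel columns grow to the right and rows downward; lengths in m; the calibration is good to about 2 mm. A picture is of the moment at which its call begins: read the wrist's pose just before it. camera_model takes no time and is no camera call.
- sign_off(): hands the job in, once; it reports no verdict.
Trained networks look in the newest picture that a camera, given by its name, has taken for a name from the list of things; names that differ only in an ending like _2 or _b are one class to them, and where a whole thing is asked for, a point or a joint stands for the part that bears it (a point fixed in the world has none). Each returns a list of dicts, best first, with "conf" (0 to 1); they miss things now and then, are a little off and sometimes report something else, mostly with a low value. They report only what shows in the picture. A call takes as long as a camera call. They do not tell look-alikes from the thing itself.
- spotter.outline_of(query, camera): "region" (480x640 bool, what is visible of it) and "rect" ([left, top, width, height] in pixels, round what is visible of it).
The state is a dict: "clock": time; "qpos": joint angles; "qd": joint speeds; "effort": joint torques, N m; "position": TCP position; "ee_rot": TCP orientation; "contact_force": force on the tool from outside, world axes, zero at the start; "moment": the same for the moment, N m; "width": finger opening in m.
Only numpy, scipy, OpenCV 4.12 (cv2) and the standard library are available. Lean on these libraries where they do the work, as an engineer would, in place of code of your own. Each camera call takes 0.05 s, during which the arm holds its last target.

TASK

Adjust the portion scale: take the plastic tool with the flat, paddle-shaped handle from the rack, set its blade in the slot of the larger of the two trimmer screws on the scale and turn the screw until its pointer stands at the long mark. Leave the smaller trimmer as it is, and hang the tool back upright in the rack place you took it from.

Things in the scene. Friction and masses are not known exactly. Their poses are not given: they have to be found in the camera images.
- trim_tool: White plastic tool, 118 mm, 60 g, hung upright in one of two places of a fixed rack (top 60 mm up) by a flange 44 mm wide, 46-53 mm above the origin; rack opening 40 x 16 mm. Origin: middle of the blade's lower edge; z up, x along the blade's width (28 mm), y its thickness (5, tip 3). Handle 34 (x) x 16 (y) mm, 53-118 mm up: grip along y. A round-handled tool hangs 90 mm beside it.
- big_slot (a point): Centre of the slot's floor on the larger trimmer (grey disc, 54 mm across, left on the scale's front deck), which turns about z here. z up; x along the slot to the pointer, turning with it. Slot right across the disc, 8 mm wide, 10 deep, upper 4 mm flared to 16 wide; the blade has 6 degrees of play either way. The scale's plate starts 54 mm beyond, 76 mm above the table.
- big_trimmer (a joint): Angle of the larger trimmer in rad: 0 with its pointer at the long mark, which lies toward the weighing plate; grows counterclockwise from above, range -1.5 to 1.5. Starts at 0.6 to 1.2, so it must be turned clockwise. Stiff (0.05 N m), it stays where it is left.
- small_pointer (a point): Pointer tip of the smaller trimmer (grey disc, 34 mm across, 105 mm to the right of the larger one seen from the scale's front), to be left alone.
Not all that is in view belongs to the job. What is shaped like the trim_tool but orange or purple is not meant.

How it is judged:
By the outcome, as a careful person would: the job done as asked, in the order asked, and still so for the second after the job is handed in, with the robot touching nothing.
It also fails if it takes over 42 s, if anything falls off the work surface, if the arm or the gripper's body presses on something with over 40 N, if the wrist force passes 120 N, or if a joint passes its speed limit or range.

## Working session

There is one attempt and no reset: what is moved stays moved. The work goes in short steps, Python scripts to look and compute and a tool call to move; the robot and the scene stay as the last step left them, time stands still between calls to the robot, and variables do not carry over. Pictures are saved under pics/ and viewed, and the job is handed in when it is done.

Besides the shell and the picture viewer there is one more tool, called as name(argument=value, ...) on one line, values as JSON. servo_tool: Moves the arm, as the interface text tells. Its arguments: {"type":"object","properties":{"steps":{"type":"array","items":{"type":"array","items":{"type":"number"}}},"hand":{"type":"number"},"grip_force":{"type":"number"}},"required":["steps"]}

```bash
ls; mkdir -p pics; python3 - <<'E'
from rig import telemetry,cams,spotter
import cv2,numpy as np
print(telemetry.get_state())
for n in ["scene","side"]:
    im,d=cams.get_image(n); cv2.imwrite(f"pics/{n}0.png",im[:,:,::-1]); np.save(f"pics/{n}0.npy",d)
    m=cams.camera_model(n); print(n,m)
    for q in ["trim_tool","big_slot","small_pointer"]:
        for r in spotter.outline_of(q,n): print(q,r["conf"],r["rect"])
print(cams.camera_model("wrist"))
E
```

```text
pics
{'clock': 0.0, 'qpos': array([-1.32298106e+00,  2.76621126e-01,  1.50611284e+00,  1.02792002e-05,
        1.36068510e+00, -1.21008188e-01]), 'qd': array([ 3.50124648e-04,  2.35183619e-04,  1.96154361e-03,  7.00707783e-04,
        2.27769809e-05, -4.83543352e-04]), 'effort': array([ 3.92644142e-04, -4.16775441e+01, -2.45806861e+01, -3.31304191e-04,
        1.08830718e-02, -5.76579467e-06]), 'position': array([ 0.20716597, -0.5358366 ,  0.23043288]), 'ee_rot': array([-9.11692640e-04,  9.83044079e-01,  1.83367133e-01, -5.28464175e-05]), 'contact_force': array([-0.81192237, -0.17926678,  0.41859339]), 'moment': array([ 0.0055055 , -0.00330007, -0.00968466]), 'width': 0.08542523303319871}
scene {'camera_matrix': array([[485.76594153,   0.        , 310.75960632],
       [  0.        , 485.76594153, 241.71047476],
       [  0.        ,   0.        ,   1.        ]]), 'origin': array([-0.04078785,  0.77811746,  0.74472369]), 'rotation': array([-0.35628025, -0.14726559,  0.37896248,  0.84128751])}
trim_tool 0.92 [251.2, 248.9, 25.3, 41.3]
trim_tool 0.87 [196.3, 237.5, 16.7, 43.2]
trim_too
[... 512 characters left out ...]
tool 0.87 [250.4, 336.1, 36.5, 59.4]
trim_tool 0.77 [357.0, 268.6, 28.9, 61.2]
big_slot 0.81 [313.3, 178.7, 28.4, 20.8]
small_pointer 0.57 [333.7, 153.7, 17.8, 14.6]
{'camera_matrix': array([[341.42656265,   0.        , 314.76505733],
       [  0.        , 341.42656265, 242.4857899 ],
       [  0.        ,   0.        ,   1.        ]]), 'tool_from_camera': array([[ 2.24997640e-04,  9.61837509e-01,  2.73621189e-01,
         6.97614819e-02],
       [ 9.99999785e-01, -3.85094852e-04,  5.31395548e-04,
        -1.19032862e-03],
       [ 6.16486282e-04,  2.73621010e-01, -9.61837389e-01,
        -1.41693954e-01],
       [ 0.00000000e+00,  0.00000000e+00,  0.00000000e+00,
         1.00000000e+00]])}
```

View pics/scene0.png

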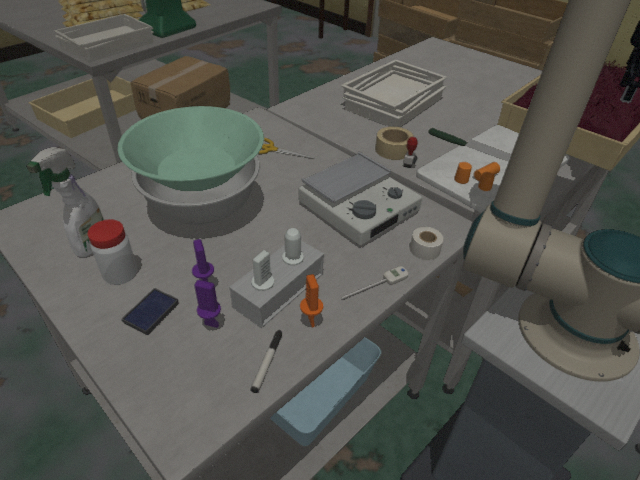

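View pics/side0.png

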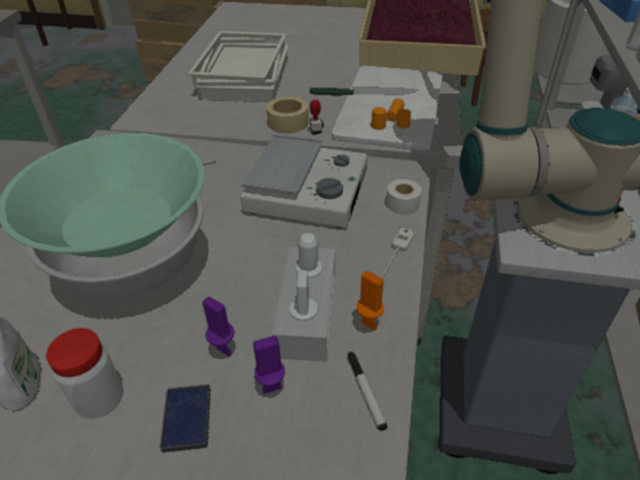

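The scene shows a white flat-handled tool in the rack at (262,268), a white round-handled tool at (293,245), an orange one at (312,300) and purple ones at (203,260) and (208,302). In the side picture they are at (303,297), (308,253), (370,300), and (217,325)/(268,363). I choose the white flat-handled tool in the rack. The scale's larger trimmer is at scene (363,209) and side (328,188).

```bash
cat > h.py <<'E'
import numpy as np,cv2
from rig import telemetry,cams,spotter
from scipy.spatial.transform import Rotation as R
def rq(q): return R.from_quat([q[1],q[2],q[3],q[0]])
def pose(name,st=None):
    m=cams.camera_model(name)
    if name!="wrist": 
        return m["camera_matrix"],rq(m["rotation"]).as_matrix(),np.array(m["origin"])
    T=m["tool_from_camera"]; Rt=rq(st["ee_rot"]).as_matrix()
    return m["camera_matrix"],Rt@T[:3,:3],Rt@T[:3,3]+st["position"]
def cloud(d,P):
    K,Rm,o=P; v,u=np.mgrid[:480,:640]
    p=np.stack([(u-K[0,2])/K[0,0]*d,-(v-K[1,2])/K[1,1]*d,-d],-1)
    w=p@Rm.T+o; w[d<=0]=np.nan; return w
def proj(p,P):
    K,Rm,o=P; c=(np.atleast_2d(p)-o)@Rm
    return np.stack([K[0,0]*c[:,0]/-c[:,2]+K[0,2],-K[1,1]*c[:,1]/-c[:,2]+K[1,2]],1)
def ray(u,v,P):
    K,Rm,o=P; r=Rm@np.array([(u-K[0,2])/K[0,0],-(v-K[1,2])/K[1,1],-1]); return o,r/np.linalg.norm(r)
def atz(u,v,z,P):
    o,r=ray(u,v,P); return o+r*(z-o[2])/r[2]
E
python3 - <<'E'
from h import *
for n in ["scene","side"]:
    d=np.load(f"pics/{n}0.npy"); w=cloud(d,pose(n))
    im=cv2.imread(f"pics/{n}0.png")
    boxes={"scene":[("tool",240,240,285,300),("scale",290,150,425,245)],"side":[("tool",280,225,325,325),("scale",240,135,370,225)]}[n]
    for k,a,b,c,e in boxes:
        cr=cv2.resize(im[b:e,a:c],None,fx=5 if k=="scale" else 8,fy=5 if k=="scale" else 8,interpolation=cv2.INTER_CUBIC)
        cv2.imwrite(f"pics/{n}_{k}.png",cr)
    pts=[(262,258),(262,283),(293,236),(245,295),(363,209),(340,175),(395,193)] if n=="scene" else [(303,281),(303,312),(308,238),(303,340),(329,187),(283,165),(342,160)]
    for u,v in pts: print(n,u,v,np.round(w[v,u],3))
    # rack top points
    if 1:
        sel=(w[...,2]>.053)&(w[...,2]<.066)&(np.abs(w[...,0]-w[pts[1][1],pts[1][0],0])<.15)&(np.abs(w[...,1]-w[pts[1][1],pts[1][0],1])<.15)
        q=w[sel][:,:2].astype(np.float32); print(cv2.minAreaRect(q),len(q))
    sel=(w[...,2]>.09)&(w[...,2]<.125)&(np.linalg.norm(w[...,:2]-w[pts[0][1],pts[0][0],:2],axis=-1)<.05)
    q=w[sel].astype(np.float32); print("handle",np.nanmin(q,0),np.nanmax(q,0),cv2.minAreaRect(q[:,:2]))
E
```

```text
scene 262 258 [0.461 0.387 0.134]
scene 262 283 [0.46  0.391 0.071]
scene 293 236 [0.469 0.302 0.13 ]
scene 245 295 [0.466 0.429 0.062]
scene 363 209 [0.48  0.076 0.068]
scene 340 175 [0.602 0.022 0.074]
scene 395 193 [ 0.476 -0.037  0.058]
((0.4894563555717468, 0.37667372822761536), (0.26245036721229553, 0.1890142261981964), 48.66371536254883) 2672Traceback (most recent call last):
  File "<stdin>", line 16, in <module>
cv2.error: OpenCV(4.12.0) /io/opencv/modules/imgproc/src/convhull.cpp:143: error: (-215:Assertion failed) total >= 0 && (depth == CV_32F || depth == CV_32S) in function 'convexHull'
```

servo_tool(steps=[[466, -449, 20, 0, 0, -20], [466, -449, 20, 0, 0, -20], [466, -449, 20, 0, 0, -20], [466, -449, 20, 0, 0, -20], [466, -449, 20, 0, 0, -20], [466, -449, 20, 0, 0, -20], [466, -449, 20, 0, 0, -20], [466, -449, 20, 0, 0, -20]])

```text
clock: 1.2
position: [0.3763, -0.172, 0.2193]
ee_rot: [0.001, 0.936, 0.351, 0.0]
contact_force: [1.2, -0.0, -0.2]
width: 0.0856
```

servo_tool(steps=[[217, -105, 15, 0, 0, 0], [217, -105, 15, 0, 0, 0], [217, -105, 15, 0, 0, 0], [217, -105, 15, 0, 0, 0], [217, -105, 15, 0, 0, 0], [217, -105, 15, 0, 0, 0], [217, -105, 15, 0, 0, 0]])

```text
clock: 1.9
position: [0.4701, 0.0486, 0.2037]
ee_rot: [0.0, 0.936, 0.353, -0.001]
contact_force: [-0.1, -0.9, -0.2]
width: 0.0854
```

```bash
python3 - <<'E'
from h import *
st=telemetry.get_state(); im,d=cams.get_image("wrist")
print(st["clock"],st["position"],st["qpos"])
cv2.imwrite("pics/w1.png",im[:,:,::-1]); np.save("pics/w1.npy",d)
import pickle; pickle.dump(st,open("pics/w1.pkl","wb"))
for q in ["big_slot","small_pointer"]:
    for r in spotter.outline_of(q,"wrist"): print(q,r["conf"],r["rect"])
E
```

```text
1.9 [0.47007846 0.04855942 0.2037157 ] [-4.37828706e-02  1.40521866e-01  1.75627156e+00 -9.04203574e-04
  1.24554350e+00  8.06720590e-01]
big_slot 0.91 [274.9, 159.1, 67.2, 73.5]
small_pointer 0.76 [372.8, 264.3, 38.1, 32.5]
```

View pics/w1.png

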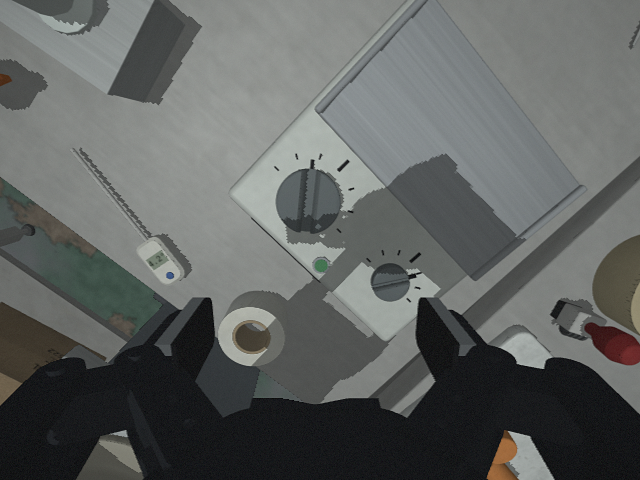

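The wrist view shows the big trimmer disc at about (309,201), with its slot and pointer at (312,163) and the thicker, longer mark at (343,165). The small trimmer is at (390,282).

```bash
python3 - <<'E'
from h import *
import pickle; st=pickle.load(open("pics/w1.pkl","rb")); P=pose("wrist",st)
d=np.load("pics/w1.npy"); im=cv2.imread("pics/w1.png"); w=cloud(d,P)
cv2.imwrite("pics/w1c.png",cv2.resize(im[130:310,230:450],None,fx=3.6,fy=3.3,interpolation=cv2.INTER_CUBIC) if 0 else cv2.resize(im[140:260,240:400],None,fx=5,fy=5,interpolation=cv2.INTER_CUBIC))
for u,v in [(295,200),(320,210),(309,200),(306,205),(312,163),(343,165),(265,190),(270,200),(350,135),(430,150)]: print((u,v),np.round(w[v,u],4))
sel=(np.hypot(w[...,0]-.48,w[...,1]-.075)<.08); z=w[sel][:,2]
hh,e=np.histogram(z[np.isfinite(z)],bins=np.arange(.03,.09,.002)); print(list(zip(np.round(e,3),hh)))
E
```

```text
(295, 200) [0.4787 0.0793 0.0651]
(320, 210) [0.486  0.0583 0.0651]
(309, 200) [0.485  0.0697 0.0553]
(306, 205) [0.4801 0.0688 0.0552]
(312, 163) [0.5099 0.0881 0.0546]
(343, 165) [0.5257 0.0672 0.0505]
(265, 190) [0.466  0.1034 0.051 ]
(270, 200) [0.4622 0.0947 0.0508]
(350, 135) [0.5456 0.0804 0.0708]
(430, 150) [0.5786 0.0259 0.0696]
[(np.float64(0.03), np.int64(0)), (np.float64(0.032), np.int64(0)), (np.float64(0.034), np.int64(0)), (np.float64(0.036), np.int64(0)), (np.float64(0.038), np.int64(1)), (np.float64(0.04), np.int64(46)), (np.float64(0.042), np.int64(43)), (np.float64(0.044), np.int64(61)), (np.float64(0.046), np.int64(149)), (np.float64(0.048), np.int64(1349)), (np.float64(0.05), np.int64(10339)), (np.float64(0.052), np.int64(1432)), (np.float64(0.054), np.int64(526)), (np.float64(0.056), np.int64(64)), (np.float64(0.058), np.int64(16)), (np.float64(0.06), np.int64(155)), (np.float64(0.062), np.int64(443)), (np.float64(0.064), np.int64(1907)), (np.float64(0.066), np.int64(191)), (np.float64(0.068), np.int64(1280)), (np.float64(0.07), np.int64(1329)), (np.float64(0.072), np.int64(39)), (np.float64(0.074), np.int64(84)), (np.float64(0.076), np.int64(10)), (np.float64(0.078), np.int64(0)), (np.float64(0.08), np.int64(0)), (np.float64(0.082), np.int64(0)), (np.float64(0.084), np.int64(0)), (np.float64(0.086), np.int64(0))]
```

View pics/w1c.png

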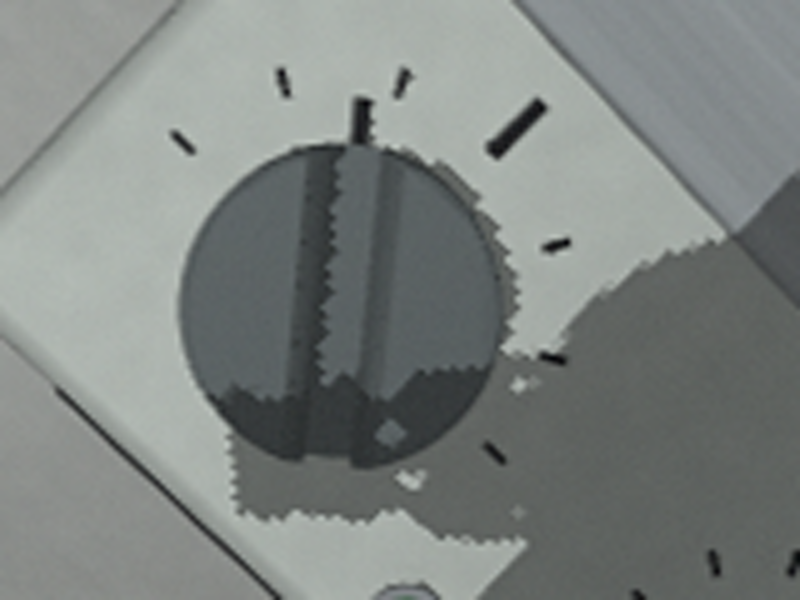

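```bash
python3 - <<'E'
from h import *
import pickle; st=pickle.load(open("pics/w1.pkl","rb")); P=pose("wrist",st)
c=lambda x,y:(240+x/5-.4,140+y/5-.4)
for dz in (0,.005):
    z=.065+dz
    C=atz(*c(341,305),z,P); print("C",C)
    rad=[np.linalg.norm(atz(*c(*p),z,P)-C) for p in [(180,305),(502,305),(341,145),(341,466)]]; print("radii",rad)
    for n,p,zz in [("pointer",(362,120),.0546+dz),("long",(518,128),.0505+dz),("long_in",(495,152),.0505+dz),("long_out",(542,103),.0505+dz),("flareTL",(305,150),z),("flareTR",(402,158),z),("flareBL",(287,455),z),("flareBR",(352,466),z)]:
        q=atz(*c(*p),zz,P); v=q-C; print(n,q.round(4),np.degrees(np.arctan2(v[1],v[0])).round(1),np.hypot(v[0],v[1]).round(4))
    p=lambda a:atz(*c(*a),z,P)
    for a,b in [((285,455),(305,150)),((355,460),(400,160))]:
        v=p(b)-p(a); print("edge",np.degrees(np.arctan2(v[1],v[0])))
    # plate front edge direction
    a=atz(240+515/5,140,.07+dz,P); b=atz(240+740/5,140+235/5,.07+dz,P); print("plate edge",a,b,np.degrees(np.arctan2(*(b-a)[1::-1])))
# scale deck
for n in ["scene","side"]:
    d=np.load(f"pics/{n}0.npy"); w=cloud(d,pose(n))
    ok=np.isfinite(w[...,2])
    s=ok&(np.hypot(w[...,0]-.483,w[...,1]-.071)<.02); print(n,"disc",np.percentile(w[s][:,2],[10,50,90]),s.sum())
    s=ok&(np.hypot(w[...,0]-.60,w[...,1]-.05)<.03); print(n,"plate",np.percentile(w[s][:,2],[10,50,90]))
E
```

```text
C [0.48523945 0.07101784 0.065     ]
radii [np.float64(0.026565133643368218), np.float64(0.026563686243365747), np.float64(0.02585700843869511), np.float64(0.027404219626231494)]
pointer [0.5095 0.0877 0.0546] 34.6 0.0295
long [0.5257 0.067  0.0505] -5.7 0.0406
long_in [0.5202 0.0672 0.0505] -6.2 0.0352
long_out [0.5314 0.0667 0.0505] -5.3 0.0463
flareTL [0.5003 0.0918 0.065 ] 54.0 0.0257
flareTR [0.5097 0.0792 0.065 ] 18.6 0.0258
flareBL [0.46   0.0612 0.065 ] -158.7 0.0271
flareBR [0.4658 0.0516 0.065 ] -135.1 0.0275
edge 36.82273277244833
edge 32.83020203940097
plate edge [0.5393523  0.08187575 0.07      ] [0.53658837 0.03035583 0.07      ] -93.07085530456914
C [0.48589899 0.07145891 0.07      ]
radii [np.float64(0.02609131665224601), np.float64(0.026089895068139052), np.float64(0.025395821602509104), np.float64(0.02691543665748503)]
pointer [0.5097 0.0879 0.0596] 34.6 0.0289
long [0.5256 0.0675 0.0555] -5.7 0.0399
long_in [0.5202 0.0677 0.0555] -6.2 0.0345
long_out [0.5312 0.0672 0.0555] -5.3 0.0455
flareTL [0.5007 0.0919 0.07  ] 54.0 0.0252
flareTR [0.5099 0.0795 0.07  ] 18.6 0.0253
flareBL [0.4611 0.0618 0.07  ] -158.7 0.0266
flareBR [0.4668 0.0524 0.07  ] -135.1 0.027
edge 36.82273277244827
edge 32.83020203940098
plate edge [0.53904113 0.08212766 0.075     ] [0.53632739 0.03154333 0.075     ] -93.07085530456912
scene disc [-0.54950627 -0.51067772  0.06868775] 300
scene plate [0.07170131 0.07339597 0.07502322]
side disc [0.05950975 0.06564558 0.06761843] 193
side plate [0.07007951 0.07166119 0.07300065]
```

servo_tool(steps=[[215, -260, -36, 0, 0, -48], [215, -260, -36, 0, 0, -48], [215, -260, -36, 0, 0, -48], [215, -260, -36, 0, 0, -48], [215, -260, -36, 0, 0, -48], [215, -260, -36, 0, 0, -48], [215, -260, -36, 0, 0, -48], [215, -260, -36, 0, 0, -48]])

```text
clock: 2.85
position: [0.4619, 0.3886, 0.2403]
ee_rot: [-0.001, 0.712, 0.702, 0.002]
contact_force: [-0.1, -1.2, 0.0]
width: 0.0855
```

```bash
python3 - <<'E'
from h import *
import pickle
st=telemetry.get_state(); im,d=cams.get_image("wrist")
print(st["clock"],st["position"],st["ee_rot"],st["qpos"],st["qd"].round(3))
cv2.imwrite("pics/w2.png",im[:,:,::-1]); np.save("pics/w2.npy",d)
pickle.dump(st,open("pics/w2.pkl","wb"))
for q in ["trim_tool"]:
    for r in spotter.outline_of(q,"wrist"): print(q,r["conf"],r["rect"])
w=cloud(d,pose("wrist",st)); np.save("pics/w2w.npy",w)
E
```

```text
2.85 [0.461904   0.38861216 0.24027029] [-6.90953811e-04  7.11761906e-01  7.02418507e-01  1.65913538e-03] [0.58299567 0.31280678 1.42898517 0.00203173 1.39681502 0.59586063] [-0.053 -0.027  0.064 -0.067  0.028 -0.032]
trim_tool 0.87 [325.7, 74.3, 54.4, 57.8]
trim_tool 0.81 [416.5, 138.9, 80.3, 45.1]
trim_tool 0.73 [297.4, 204.5, 47.8, 63.6]
trim_tool 0.58 [185.8, 234.6, 59.2, 58.3]
```

View pics/w2.png

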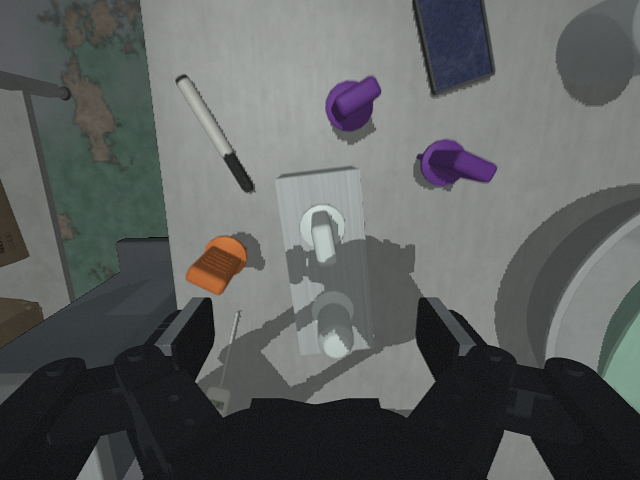

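The flat white handle shows in the rack at (323,235), with its flange at (321,226). The round one is at (334,320), the orange one at (218,265), and the purple ones at (352,102) and (458,163). This confirms the choice. Next I measure it.

```bash
python3 - <<'E'
from h import *
import pickle; st=pickle.load(open("pics/w2.pkl","rb")); P=pose("wrist",st)
w=np.load("pics/w2w.npy"); im=cv2.imread("pics/w2.png")
cv2.imwrite("pics/w2c.png",cv2.resize(im[190:290,260:390],None,fx=6,fy=6,interpolation=cv2.INTER_CUBIC))
def stat(zlo,zhi,u0,u1,v0,v1):
    m=np.zeros((480,640),bool); m[v0:v1,u0:u1]=1
    s=m&(w[...,2]>zlo)&(w[...,2]<zhi); q=w[s]; print(len(q),q.mean(0).round(4),np.median(q[:,2]).round(4),cv2.minAreaRect(q[:,:2].astype(np.float32)),q.min(0).round(4),q.max(0).round(4)); return s
m=w[190:290,290:360,2]; h,e=np.histogram(m,bins=np.arange(.0,.14,.004)); print(dict(zip(e.round(3),h)))
stat(.108,.14,295,350,200,270)
stat(.058,.072,295,350,200,270)
s=stat(.045,.062,275,375,165,290)
for p in [(290,200),(355,200),(295,240),(322,215),(326,258),(320,186)]: print(p,w[p[1],p[0]].round(4))
# two fixed views: handle top, rays
E
```

```text
{np.float64(0.0): np.int64(0), np.float64(0.004): np.int64(0), np.float64(0.008): np.int64(0), np.float64(0.012): np.int64(0), np.float64(0.016): np.int64(0), np.float64(0.02): np.int64(0), np.float64(0.024): np.int64(0), np.float64(0.028): np.int64(0), np.float64(0.032): np.int64(0), np.float64(0.036): np.int64(0), np.float64(0.04): np.int64(0), np.float64(0.044): np.int64(0), np.float64(0.048): np.int64(0), np.float64(0.052): np.int64(1), np.float64(0.056): np.int64(4624), np.float64(0.06): np.int64(548), np.float64(0.064): np.int64(703), np.float64(0.068): np.int64(7), np.float64(0.072): np.int64(16), np.float64(0.076): np.int64(15), np.float64(0.08): np.int64(14), np.float64(0.084): np.int64(17), np.float64(0.088): np.int64(11), np.float64(0.092): np.int64(16), np.float64(0.096): np.int64(18), np.float64(0.1): np.int64(18), np.float64(0.104): np.int64(16), np.float64(0.108): np.int64(22), np.float64(0.112): np.int64(25), np.float64(0.116): np.int64(26), np.float64(0.12): np.int64(19), np.float64(0.124): np.int64(75), np.float64(0.128): np.int64(754), np.float64(0.132): np.int64(22)}
943 [0.4685 0.3885 0.1288] 0.1303 ((0.46893125772476196, 0.3860852122306824), (0.01637662574648857, 0.03397011011838913), 9.887781143188477) [0.459  0.3692 0.1082] [0.4784 0.4033 0.1332]
2615 [0.4686 0.3779 0.061 ] 0.0595 ((0.469152569770813, 0.37508347630500793), (0.07009923458099365, 0.054220542311668396), 89.21504211425781) [0.4416 0.3399 0.058 ] [0.4958 0.4104 0.072 ]
7777 [0.4708 0.3803 0.059 ] 0.059 ((0.4704676568508148, 0.37475770711898804), (0.08016259223222733, 0.12277647852897644), 5.9048991203308105) [0.4248 0.3177 0.0453] [0.5166 0.4398 0.0616]
(290, 200) [0.4389 0.4105 0.06  ]
(355, 200) [0.5005 0.4096 0.0592]
(295, 240) [0.4424 0.3711 0.0594]
(322, 215) [0.4683 0.4029 0.0967]
(326, 258) [0.4704 0.3757 0.1309]
(320, 186) [0.4674 0.4233 0.0595]
```

View pics/w2c.png

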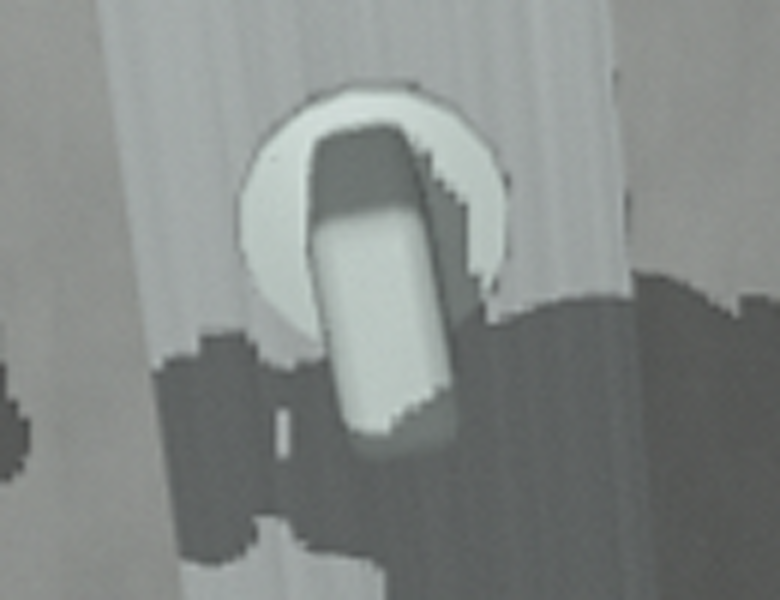

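```bash
python3 - <<'E'
import cv2
for n,(a,b,c,e) in {"scene":(225,235,335,325),"side":(265,225,345,365)}.items():
    im=cv2.imread(f"pics/{n}0.png"); cv2.imwrite(f"pics/{n}_rack.png",cv2.resize(im[b:e,a:c],None,fx=4,fy=4,interpolation=cv2.INTER_CUBIC))
a=cv2.imread("pics/scene_rack.png");b=cv2.imread("pics/side_rack.png")
import numpy as np
o=np.zeros((560,770,3),np.uint8); o[:a.shape[0],:440]=a; o[:,450:770]=b; cv2.imwrite("pics/rack2.png",o)
E
```

```text
(no output)
```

View pics/rack2.png

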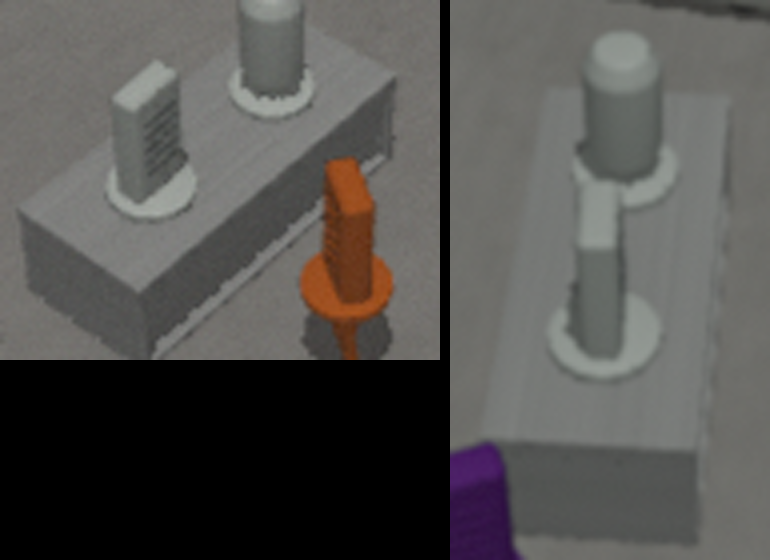

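```bash
python3 - <<'E'
from h import *
import pickle; st=pickle.load(open("pics/w2.pkl","rb")); P=pose("wrist",st)
w=np.load("pics/w2w.npy")
m=np.zeros((480,640),bool); m[200:272,295:350]=1
q=w[m&(w[...,2]>.127)]; q2=q[:,:2].astype(np.float32)
print(len(q),cv2.minAreaRect(q2)); c=q2-q2.mean(0); ev,V=np.linalg.eigh(np.cov(c.T)); print(np.degrees(np.arctan2(V[1,1],V[0,1])),q2.mean(0))
c=lambda x,y,z:atz(260+x/6-.4,190+y/6-.4,z,P)
def ang(a,b,z):
    v=c(*a,z)-c(*b,z); return np.degrees(np.arctan2(v[1],v[0]))
print("handle L,R",ang((313,225),(345,430),.131),ang((420,215),(457,430),.131))
print("rack L,R",ang((100,0),(180,570),.0595),ang((610,0),(655,570),.0595))
k=[c(313,220,.131),c(420,205,.131),c(457,450,.131),c(350,455,.131)]; print(np.round(k,4),np.mean(k,0))
# flange ellipse center
print("flange",[c(*p,.0665).round(4) for p in [(240,215),(508,215),(375,88)]])
Rt=rq(st["ee_rot"]).as_matrix(); print(Rt.round(4))
E
```

```text
826 ((0.4687647223472595, 0.3859957158565521), (0.01594674028456211, 0.03385857865214348), 9.99580192565918)
99.90924678367394 [0.4686476 0.3870078]
handle L,R 97.77563416254297 99.44600278026881
rack L,R 95.56205245934476 95.88016107434208
[[0.4598 0.4011 0.131 ]
 [0.4733 0.4028 0.131 ]
 [0.478  0.3703 0.131 ]
 [0.4641 0.3698 0.131 ]] [0.46880262 0.38599589 0.131     ]
flange [array([0.4476, 0.3872, 0.0665]), array([0.4899, 0.3867, 0.0665]), array([0.4691, 0.4071, 0.0665])]
[[ 0.0132  0.9999  0.0014]
 [ 0.9999 -0.0132  0.0033]
 [ 0.0033  0.0013 -1.    ]]
```

servo_tool(steps=[[-3, 7, 20, 0, 0, -8], [-3, 7, 50, 0, 0, -10.2], [-3, 7, 80, 0, 0, -10.2], [-3, 7, 110, 0, 0, -10.2], [-3, 7, 140, 0, 0, -10.2], [-3, 7, 160, 0, 0, -10.2], [-3, 7, 160, 0, 0, -10.2]], hand=90, grip_force=70)

```text
clock: 3.65
position: [0.4665, 0.3781, 0.0771]
ee_rot: [-0.001, 0.648, 0.761, -0.004]
contact_force: [-0.3, 0.1, -0.5]
width: 0.0554
```

```bash
python3 - <<'E'
from h import *
import pickle
st=telemetry.get_state(); im,d=cams.get_image("wrist")
print(st["clock"],st["position"],st["ee_rot"],st["contact_force"],st["width"])
cv2.imwrite("pics/w3.png",im[:,:,::-1])
E
```

```text
3.65 [0.46650027 0.37812158 0.07707824] [-0.00078972  0.64842093  0.76127233 -0.00375759] [-0.32839059  0.10381101 -0.51621071] 0.055417018295494606
```

View pics/w3.png

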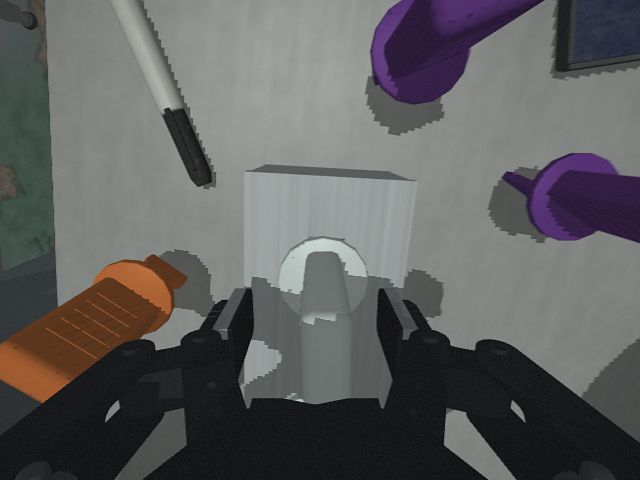

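servo_tool(steps=[[7.5, 3.5, -3, 0, 0, 0], [7.5, 3.5, -3, 0, 0, 0], [7.5, 3.5, -3, 0, 0, 0]])

```text
clock: 4.0
position: [0.4714, 0.3908, 0.0845]
ee_rot: [0.001, 0.647, 0.762, 0.001]
contact_force: [-0.7, -0.6, 0.5]
width: 0.0554
```

```bash
python3 - <<'E'
from h import *
st=telemetry.get_state(); im,d=cams.get_image("wrist")
print(st["clock"],st["position"],st["ee_rot"],st["contact_force"],st["width"],st["qd"])
cv2.imwrite("pics/w4.png",im[150:400,180:460,::-1])
E
```

```text
4.0 [0.47139254 0.39075081 0.08454975] [5.45492986e-04 6.47211032e-01 7.62309260e-01 1.47469109e-03] [-0.74476009 -0.58388855  0.52084135] 0.0553752064049511 [ 1.68292393e-03  5.03381624e-03  1.75915802e-02 -2.49620871e-03
  7.13588446e-04  7.85506274e-05]
```

View pics/w4.png

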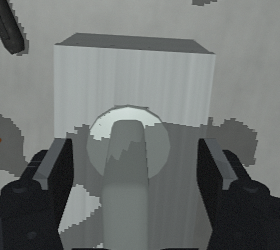

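servo_tool(steps=[[-4, -3, 4, 0, 0, 0], [-4, -3, 4, 0, 0, 0], [-4, -3, 4, 0, 0, 0], [-4, -3, 4, 0, 0, 0]])

```text
clock: 4.45
position: [0.468, 0.3857, 0.0789]
ee_rot: [0.0, 0.647, 0.762, -0.0]
contact_force: [-0.2, 0.5, 0.4]
width: 0.0558
```

servo_tool(steps=[[0, 0, 0, 0, 0, 0], [0, 0, 0, 0, 0, 0], [0, 0, 0, 0, 0, 0], [0, 0, 0, 0, 0, 0], [0, 0, 0, 0, 0, 0]], hand=255, grip_force=70)

```text
clock: 4.95
position: [0.4681, 0.3858, 0.079]
ee_rot: [0.0, 0.647, 0.762, 0.0]
contact_force: [0.5, 0.4, 0.7]
width: 0.0153
```

```bash
python3 - <<'E'
from h import *
st=telemetry.get_state(); im,d=cams.get_image("wrist")
print(st["clock"],st["position"],st["ee_rot"],st["contact_force"],st["moment"],st["width"],st["qpos"])
cv2.imwrite("pics/w5.png",im[150:400,180:460,::-1])
E
```

```text
4.95 [0.46814983 0.38575306 0.07900392] [8.03706818e-05 6.47274781e-01 7.62256737e-01 1.39066209e-04] [0.47204494 0.36781446 0.69190157] [ 0.06582266 -0.02058898  0.04228   ] 0.015281823188795243 [ 5.74588042e-01  4.39922930e-01  1.65501329e+00 -8.52679649e-05
  1.04634378e+00  4.11841997e-01]
```

View pics/w5.png

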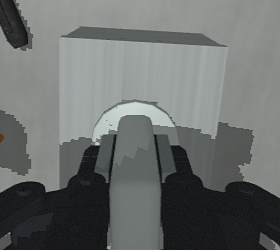

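servo_tool(steps=[[0, 0, -15, 0, 0, 0], [0, 0, -40, 0, 0, 0], [0, 0, -70, 0, 0, 0], [0, 0, -100, 0, 0, 0], [0, 0, -130, 0, 0, 0], [0, 0, -140, 0, 0, 0], [0, 0, -140, 0, 0, 0]])

```text
clock: 5.7
position: [0.4686, 0.3861, 0.2201]
ee_rot: [0.0, 0.647, 0.762, 0.001]
contact_force: [0.3, 0.1, -1.4]
width: 0.0153
```

```bash
python3 - <<'E'
from h import *
st=telemetry.get_state(); im,d=cams.get_image("wrist")
print(st["clock"],st["position"],st["ee_rot"],st["contact_force"],st["moment"],st["width"])
cv2.imwrite("pics/w6.png",im[:,:,::-1])
E
```

```text
5.7 [0.46858379 0.38609136 0.22014393] [4.68305795e-04 6.47235431e-01 7.62288686e-01 1.42715864e-03] [ 0.25371631  0.13084383 -1.43936659] [0.01389772 0.00657776 0.0256153 ] 0.015317618892795776
```

View pics/w6.png

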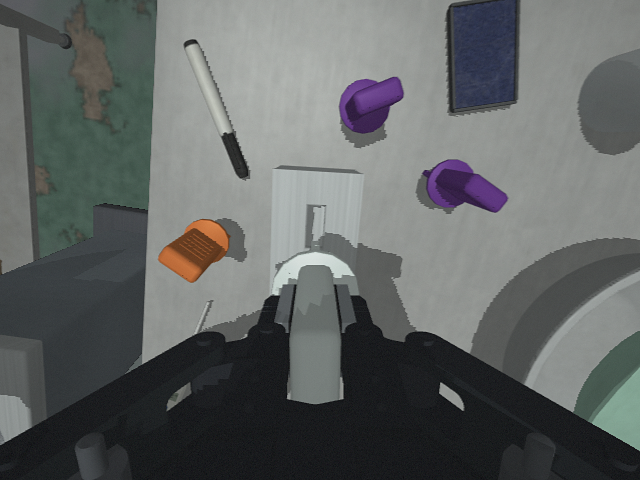

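servo_tool(steps=[[-340, -89, 0, 0, 0, 64.6], [-340, -89, 0, 0, 0, 64.6], [-340, -89, 0, 0, 0, 64.6], [-340, -89, 0, 0, 0, 64.6], [-340, -89, 0, 0, 0, 64.6], [-340, -89, 0, 0, 0, 64.6], [-340, -89, 20, 0, 0, 64.6], [-340, -89, 30, 0, 0, 64.6]])

```text
clock: 6.55
position: [0.433, 0.0312, 0.1864]
ee_rot: [0.0, 0.956, 0.294, -0.003]
contact_force: [0.5, 1.2, -0.7]
width: 0.0154
```

servo_tool(steps=[[0, 0, 0, 0, 0, 0], [0, 0, 0, 0, 0, 0]])

```text
clock: 6.75
position: [0.4345, 0.0361, 0.1877]
ee_rot: [-0.001, 0.954, 0.299, -0.001]
contact_force: [-0.1, 0.8, 0.5]
width: 0.0153
```

```bash
python3 - <<'E'
from h import *
import pickle
st=telemetry.get_state(); im,d=cams.get_image("wrist")
print(st["clock"],st["position"],st["ee_rot"],st["contact_force"],st["moment"],st["width"],st["qd"].round(3))
cv2.imwrite("pics/w7.png",im[:,:,::-1]); np.save("pics/w7.npy",d)
pickle.dump(st,open("pics/w7.pkl","wb"))
for r in spotter.outline_of("big_slot","wrist"): print(r["conf"],r["rect"])
E
```

```text
6.75 [0.43450414 0.03606554 0.18774365] [-7.80220742e-04  9.54241671e-01  2.99032765e-01 -1.27675497e-03] [-0.12688453  0.79366554  0.53072387] [0.01229186 0.02790384 0.02258522] 0.01528198822416267 [ 0.026 -0.009 -0.032  0.001  0.003  0.003]
0.82 [282.5, 108.8, 69.4, 85.9]
```

View pics/w7.png

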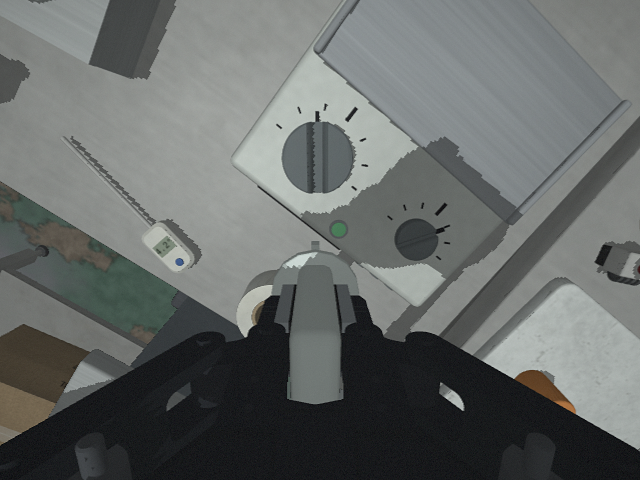

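The big disc is at (317,158) with its slot upright in the picture, parallel to the held blade. The blade's front end shows at (316,243).

```bash
python3 - <<'E'
from h import *
import pickle; st=pickle.load(open("pics/w7.pkl","rb")); P=pose("wrist",st)
d=np.load("pics/w7.npy"); w=cloud(d,P); im=cv2.imread("pics/w7.png")
cv2.imwrite("pics/w7c.png",cv2.resize(im[100:200,265:365],None,fx=6,fy=6,interpolation=cv2.INTER_CUBIC))
cv2.imwrite("pics/w7d.png",cv2.resize(im[230:270,290:340],None,fx=10,fy=10,interpolation=cv2.INTER_CUBIC))
for u,v in [(295,160),(340,160),(316,150),(318,170),(317,118),(351,114),(275,150),(360,60),(400,100),(500,120),(316,243),(300,262)]: print((u,v),w[v,u].round(4))
for z in (.060,.065,.070): print(z,proj([0,0,0],P)if 0 else "")
E
```

```text
(295, 160) [0.4738 0.0833 0.0649]
(340, 160) [0.4931 0.0555 0.0648]
(316, 150) [0.4887 0.0744 0.0546]
(318, 170) [0.4771 0.0644 0.055 ]
(317, 118) [0.5082 0.0871 0.056 ]
(351, 114) [0.5255 0.0676 0.0531]
(275, 150) [0.4701 0.101  0.0499]
(360, 60) [0.5548 0.0838 0.0702]
(400, 100) [0.5507 0.0453 0.0696]
(500, 120) [ 0.5809 -0.0216  0.0703]
(316, 243) [0.4447 0.0438 0.1297]
(300, 262) [0.4428 0.0519 0.1734]
0.06 
0.065 
0.07
```

View pics/w7c.png

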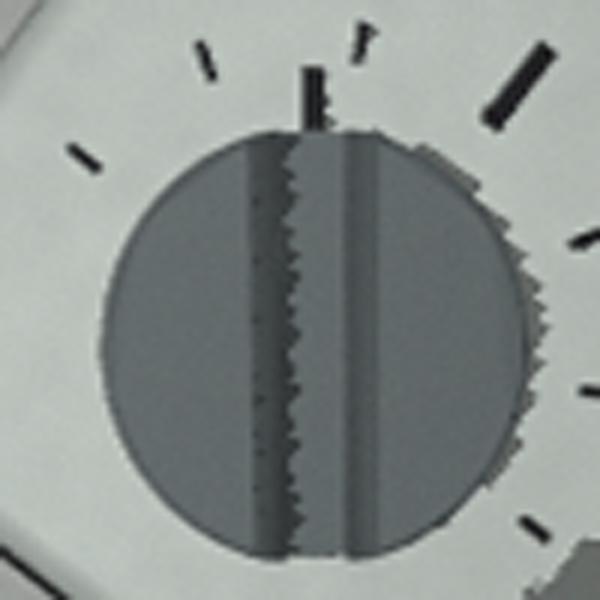

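View pics/w7d.png

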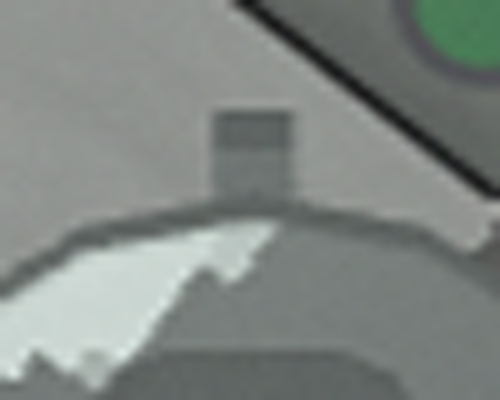

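```bash
python3 - <<'E'
from h import *
import pickle; st=pickle.load(open("pics/w7.pkl","rb")); P=pose("wrist",st)
Rt=rq(st["ee_rot"]).as_matrix(); T=st["position"]
print(Rt.round(4)); print("psi",np.degrees(np.arctan2(Rt[1,0],Rt[0,0])))
c=lambda x,y,z:atz(265+(x+.5)/6-.5,100+(y+.5)/6-.5,z,P)
for z in (.062,.065,.068):
    C=c(316,345,z); print(z,C.round(4),[np.linalg.norm(c(*p,z)-C).round(4) for p in [(103,345),(530,345),(316,130),(316,560)]])
    S=c(313.5,345,z); 
    for nm,q in (("C",C),("S",S)):print(nm,"in tool",(Rt.T@(q-T)).round(4))
    print("slot dir",[np.degrees(np.arctan2(*(c(*a,z)-c(*b,z))[1::-1])).round(2) for a,b in [((249,145),(255,545)),((378,145),(378,545)),((345,145),(345,545))]])
z=.065;C=c(315,345,z)
for n,p,zz in [("pointer",(314,98),.055),("long",(520,86),.0505),("in",(492,122),.0505),("out",(546,48),.0505)]:
    q=c(*p,zz); v=q-C; print(n,q.round(4),np.degrees(np.arctan2(v[1],v[0])).round(2))
for n,q in [("tip front corner",[.014,0,.065]),("blade front 10 up",[.014,0,.055]),("tip lateral",[.014,.0015,.065]),("",[.014,-.0015,.065])]:
    print(n,proj(Rt@np.array(q)+T,P))
E
```

```text
[[ 8.212e-01  5.707e-01 -2.900e-03]
 [ 5.707e-01 -8.212e-01  7.000e-04]
 [-2.000e-03 -2.300e-03 -1.000e+00]]
psi 34.79920333342138
0.062 [0.485  0.0707 0.062 ] [np.float64(0.027), np.float64(0.0271), np.float64(0.0257), np.float64(0.0272)]
C in tool [0.0615 0.0007 0.1256]
S in tool [0.0615 0.0003 0.1256]
slot dir [np.float64(35.32), np.float64(35.4), np.float64(35.15)]
0.065 [0.4851 0.0708 0.065 ] [np.float64(0.0267), np.float64(0.0268), np.float64(0.0254), np.float64(0.0269)]
C in tool [0.0616 0.0006 0.1226]
S in tool [0.0616 0.0003 0.1226]
slot dir [np.float64(35.32), np.float64(35.4), np.float64(35.15)]
0.068 [0.4852 0.0708 0.068 ] [np.float64(0.0264), np.float64(0.0265), np.float64(0.0251), np.float64(0.0266)]
C in tool [0.0617 0.0006 0.1196]
S in tool [0.0617 0.0003 0.1196]
slot dir [np.float64(35.32), np.float64(35.4), np.float64(35.15)]
pointer [0.5095 0.088  0.055 ] 35.09
long [0.5259 0.0674 0.0505] -4.81
in [0.5204 0.0678 0.0505] -4.97
out [0.5315 0.0674 0.0505] -4.26
tip front corner [[316.65444743 238.29534862]]
blade front 10 up [[316.73550842 242.66401188]]
tip lateral [[319.04608413 238.29616082]]
 [[314.26282371 238.29453642]]
```

servo_tool(steps=[[40, 1, 10, 0, 0, -0.4], [61, 1, 35, 0, 0, -0.4], [61, 1, 50, 0, 0, -0.4], [61, 1, 54, 0, 0, -0.4], [61, 1, 54, 0, 0, -0.4], [61, 1, 54, 0, 0, -0.4]])

```text
clock: 7.45
position: [0.4864, 0.0701, 0.1358]
ee_rot: [0.0, 0.953, 0.302, 0.001]
contact_force: [0.4, -0.3, -1.6]
width: 0.0153
```

```bash
python3 - <<'E'
from h import *
import pickle
st=telemetry.get_state(); im,d=cams.get_image("wrist")
print(st["clock"],st["position"],st["ee_rot"],st["contact_force"],st["moment"],st["width"],st["qd"].round(3))
cv2.imwrite("pics/w8.png",im[:,:,::-1]); pickle.dump(st,open("pics/w8.pkl","wb"))
for n,b in (("side",(250,120,400,220)),("scene",(300,130,430,240))):
    im,d=cams.get_image(n); a=im[b[1]:b[3],b[0]:b[2],::-1]; cv2.imwrite(f"pics/{n}8.png",cv2.resize(a,None,fx=5,fy=5,interpolation=cv2.INTER_CUBIC))
E
```

```text
7.45 [0.48635887 0.07009064 0.13578488] [2.58159590e-04 9.53221881e-01 3.02270574e-01 6.91767107e-04] [ 0.4337722  -0.28496999 -1.5525038 ] [-0.04576847  0.03934081 -0.02632758] 0.01530988310638914 [-0.008 -0.009 -0.004 -0.    -0.002  0.001]
```

View pics/w8.png

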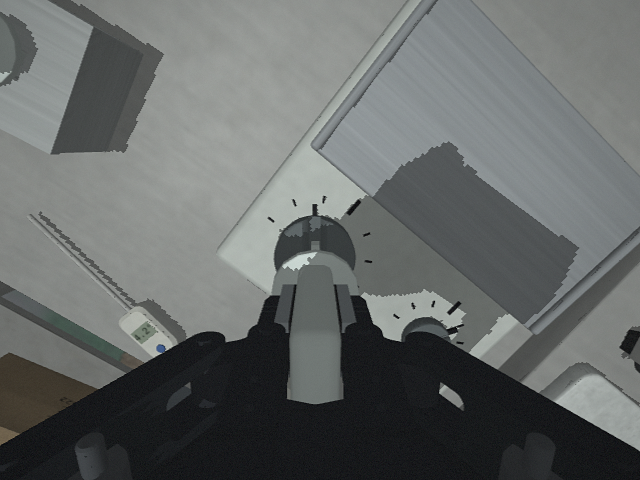

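View pics/side8.png

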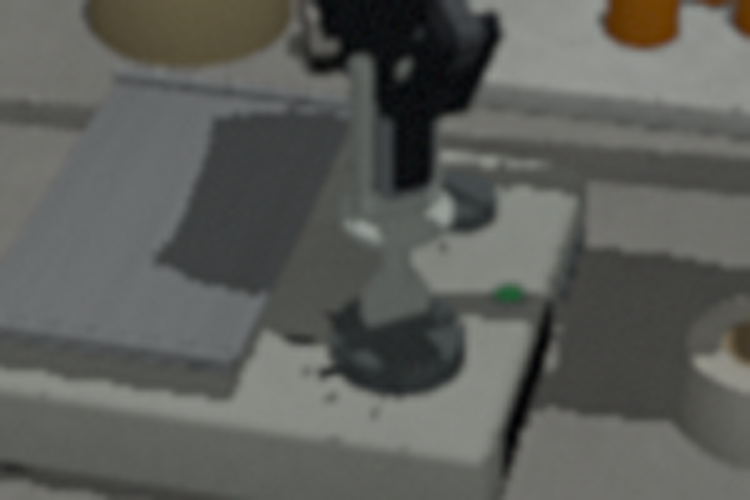

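View pics/scene8.png

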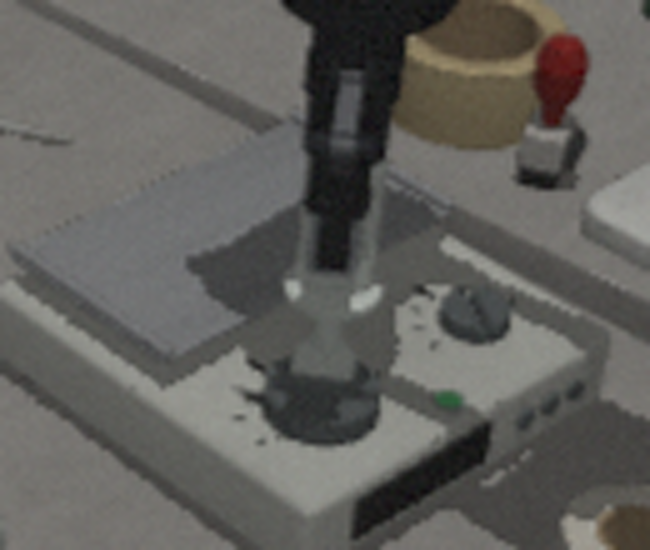

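```bash
python3 - <<'E'
import cv2
im=cv2.imread("pics/w8.png"); cv2.imwrite("pics/w8c.png",cv2.resize(im[195:275,265:365],None,fx=7,fy=7,interpolation=cv2.INTER_CUBIC))
E
```

```text
(no output)
```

View pics/w8c.png

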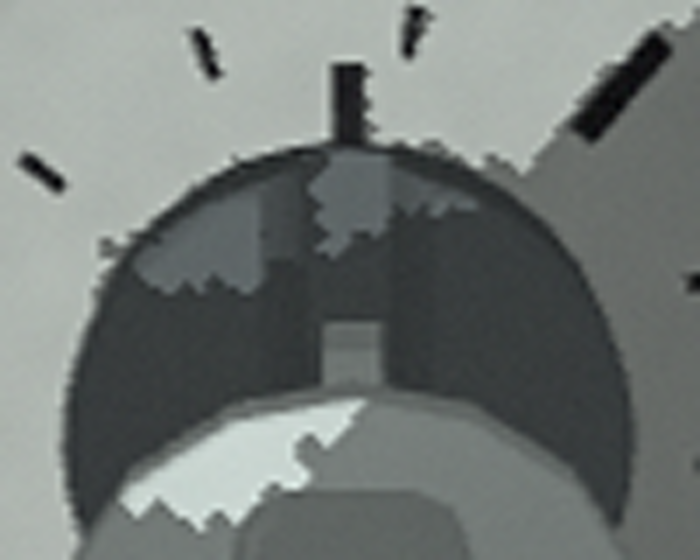

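The blade sits centred over the slot (352 against the slot's 350 in the crop), so I lower it.

servo_tool(steps=[[0, 0, 5, 0, 0, 0], [0, 0, 10, 0, 0, 0], [0, 0, 13, 0, 0, 0], [0, 0, 13, 0, 0, 0], [0, 0, 13, 0, 0, 0]])

```text
clock: 8.1
position: [0.486, 0.0696, 0.1217]
ee_rot: [-0.0, 0.953, 0.302, -0.0]
contact_force: [-0.1, -0.5, 0.0]
width: 0.0154
```

```bash
python3 - <<'E'
from h import *
st=telemetry.get_state(); im,d=cams.get_image("wrist")
print(st["clock"],st["position"],st["ee_rot"],st["contact_force"],st["moment"],st["width"],st["qd"].round(3))
cv2.imwrite("pics/w9.png",cv2.resize(im[185:285,245:385,::-1],None,fx=5,fy=5,interpolation=cv2.INTER_CUBIC))
E
```

```text
8.1 [0.48596341 0.0696091  0.12173485] [-1.42625892e-05  9.53391966e-01  3.01734524e-01 -1.92336866e-04] [-0.05092995 -0.53014054  0.03058058] [-0.02599781 -0.00395971 -0.00547993] 0.0153727858637632 [ 0.    -0.003 -0.006 -0.     0.    -0.001]
```

View pics/w9.png

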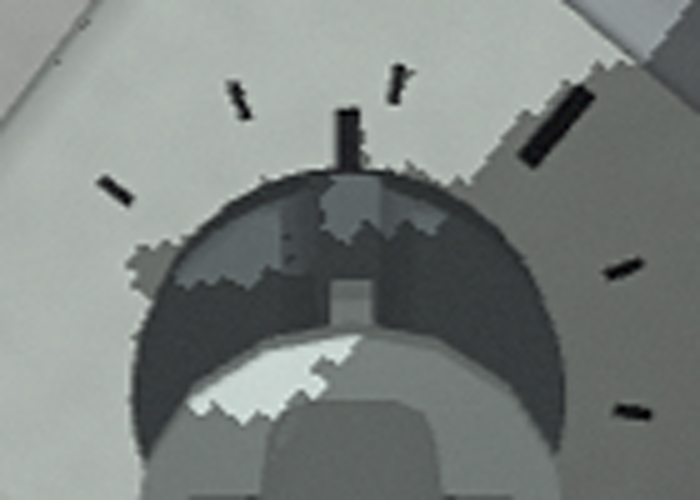

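servo_tool(steps=[[0, 0, 0, 0, 0, 5], [0, 0, 0, 0, 0, 10], [0, 0, 0, 0, 0, 15], [0, 0, 0, 0, 0, 20], [0, 0, 0, 0, 0, 25], [0, 0, 0, 0, 0, 30], [0, 0, 0, 0, 0, 35], [0, 0, 0, 0, 0, 38]])

```text
clock: 8.95
position: [0.4863, 0.0691, 0.122]
ee_rot: [0.001, 1.0, -0.026, 0.0]
contact_force: [-0.6, -1.8, -1.1]
width: 0.0151
```

servo_tool(steps=[[0, 0, 0, 0, 0, 0], [0, 0, 0, 0, 0, 0]])

```text
clock: 9.15
position: [0.4862, 0.0692, 0.122]
ee_rot: [0.001, 1.0, -0.024, 0.0]
contact_force: [0.4, -1.5, -1.5]
width: 0.0149
```

```bash
python3 - <<'E'
from h import *
import pickle
st=telemetry.get_state(); im,d=cams.get_image("wrist")
print(st["clock"],st["position"],st["ee_rot"],st["contact_force"],st["moment"],st["width"],st["qpos"].round(3))
cv2.imwrite("pics/w10f.png",im[:,:,::-1]);pickle.dump(st,open("pics/w10.pkl","wb"))
cv2.imwrite("pics/w10.png",cv2.resize(im[185:285,245:385,::-1],None,fx=5,fy=5,interpolation=cv2.INTER_CUBIC))
E
```

```text
9.15 [0.48624984 0.06921459 0.1220187 ] [ 5.20086545e-04  9.99705135e-01 -2.42756997e-02  2.49749584e-04] [ 0.39122924 -1.52997786 -1.5240743 ] [-0.42167305 -0.08293164  0.1138339 ] 0.014936096846101678 [ 0.000e+00  2.420e-01  1.849e+00 -1.000e-03  1.050e+00  1.620e+00]
```

View pics/w10.png

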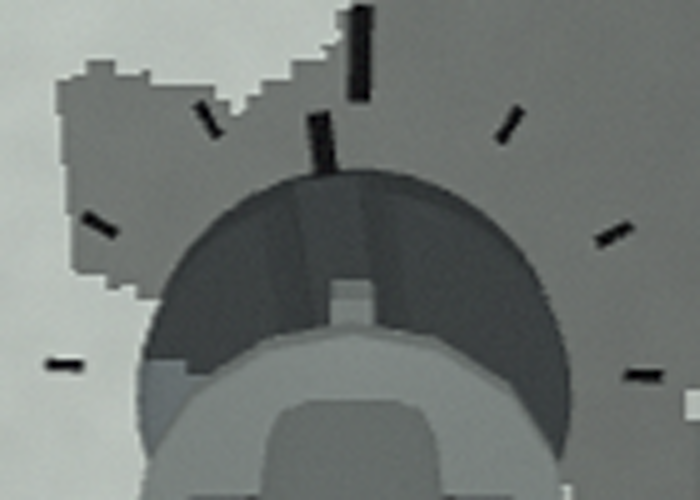

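```bash
cat > ang.py <<'E'
from h import *
def run(P,org,f,C,ptr,mark,zp=.0546,zm=.0505):
    c=lambda p,z:atz(org[0]+(p[0]+.5)/f-.5,org[1]+(p[1]+.5)/f-.5,z,P)
    a=lambda v:np.degrees(np.arctan2(v[1],v[0])).round(2)
    for n,s,z in(("ptr",ptr,zp),("mark",mark,zm)):
        q=[c(p,z) for p in s]; m=(q[0]+q[1])/2; print(n,"dir",a(q[0]-q[1]),"radial",a(m-C),m.round(4))
E
python3 - <<'E'
from ang import *
import pickle; st=pickle.load(open("pics/w10.pkl","rb")); P=pose("wrist",st)
Rt=rq(st["ee_rot"]).as_matrix(); print("psi",np.degrees(np.arctan2(Rt[1,0],Rt[0,0])))
run(P,(245,185),5,np.array([.4851,.0707,.05]),[(317,113),(326,173)],[(361.5,5),(358.5,100)])
E
```

```text
psi -2.782048587384739
ptr dir 5.37 radial 3.87 [0.5151 0.0727 0.0546]
mark dir -4.49 radial -4.62 [0.5255 0.0674 0.0505]
```

servo_tool(steps=[[0, 0, 0, 0, 0, 3], [0, 0, 0, 0, 0, 6], [0, 0, 0, 0, 0, 8.5], [0, 0, 0, 0, 0, 8.5], [0, 0, 0, 0, 0, 8.5]])

```text
clock: 9.7
position: [0.4862, 0.0691, 0.122]
ee_rot: [0.001, 0.995, -0.098, 0.0]
contact_force: [0.3, -3.6, -1.1]
width: 0.015
```

```bash
python3 - <<'E'
from h import *
import pickle
st=telemetry.get_state(); im,d=cams.get_image("wrist")
print(st["clock"],st["position"],st["ee_rot"],st["contact_force"],st["moment"],st["width"],st["qpos"].round(3))
cv2.imwrite("pics/w11f.png",im[:,:,::-1]);pickle.dump(st,open("pics/w11.pkl","wb"))
cv2.imwrite("pics/w11.png",cv2.resize(im[175:265,265:365,::-1],None,fx=6,fy=6,interpolation=cv2.INTER_CUBIC))
E
```

```text
9.7 [0.48619903 0.06912825 0.12202855] [ 6.03018641e-04  9.95165462e-01 -9.82103659e-02  2.51965627e-04] [ 0.26879816 -3.64536866 -1.0935782 ] [-0.84067579 -0.09212585  0.07459305] 0.01501893573629659 [ 0.000e+00  2.420e-01  1.849e+00 -1.000e-03  1.050e+00  1.769e+00]
```

View pics/w11.png

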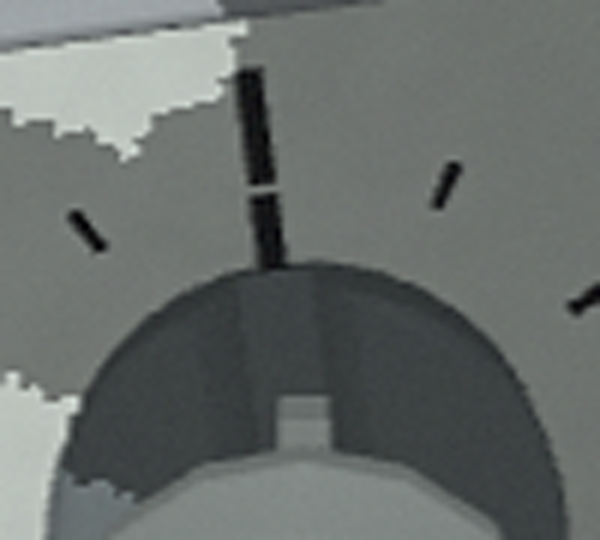

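```bash
python3 - <<'E'
from ang import *
import pickle; st=pickle.load(open("pics/w11.pkl","rb")); P=pose("wrist",st)
im=cv2.imread("pics/w11f.png").astype(float).mean(2)
# dark centroid per row
for v in range(184,222):
    r=im[v,295:325]; k=np.clip(60-r,0,None); 
    print(v,(k@np.arange(295,325)/k.sum()).round(2) if k.sum()>20 else None,end="; ")
print()
run(P,(265,175),6,np.array([.4851,.0707,.05]),[(263,197),(272,265)],[(250,70),(262,183)])
E
```

```text
184 None; 185 None; 186 None; 187 306.01; 188 306.21; 189 306.29; 190 306.48; 191 306.59; 192 306.64; 193 306.77; 194 306.72; 195 306.93; 196 307.29; 197 307.53; 198 307.67; 199 307.54; 200 307.73; 201 307.77; 202 308.01; 203 308.29; 204 308.36; 205 307.61; 206 None; 207 309.68; 208 308.53; 209 308.7; 210 308.71; 211 309.03; 212 309.19; 213 309.53; 214 309.54; 215 309.61; 216 309.72; 217 309.74; 218 309.72; 219 312.3; 220 313.96; 221 314.18; 
ptr dir -4.08 radial -4.85 [0.5151 0.0682 0.0546]
mark dir -5.54 radial -4.76 [0.5254 0.0673 0.0505]
```

The pointer and the long mark now form one straight line, within about 0.5°. I back off inside the play and lift out.

servo_tool(steps=[[0, 0, 0, 0, 0, -2.5], [0, 0, 0, 0, 0, -5], [0, 0, 0, 0, 0, -5], [0, 0, -8, 0, 0, -5], [0, 0, -20, 0, 0, -5], [0, 0, -50, 0, 0, -5], [0, 0, -80, 0, 0, -5], [-60, 0, -98, 0, 0, -5]])

```text
clock: 10.55
position: [0.4459, 0.0791, 0.2203]
ee_rot: [-0.001, 0.998, -0.057, 0.006]
contact_force: [-0.6, 1.6, 0.2]
width: 0.0154
```

servo_tool(steps=[[0, 0, 0, 0, 0, 0], [0, 0, 0, 0, 0, 0]])

```text
clock: 10.75
position: [0.4387, 0.0797, 0.2178]
ee_rot: [-0.0, 0.998, -0.055, 0.001]
contact_force: [0.3, -0.6, -0.7]
width: 0.0152
```

```bash
python3 - <<'E'
from h import *
import pickle
st=telemetry.get_state(); im,d=cams.get_image("wrist")
print(st["clock"],st["position"],st["ee_rot"],st["contact_force"],st["moment"],st["width"],st["qpos"].round(3))
cv2.imwrite("pics/w12f.png",im[:,:,::-1]);pickle.dump(st,open("pics/w12.pkl","wb"))
cv2.imwrite("pics/w12.png",cv2.resize(im[90:280,240:440,::-1],None,fx=3,fy=3,interpolation=cv2.INTER_CUBIC))
E
```

```text
10.75 [0.43865632 0.07970205 0.21779324] [-4.45015278e-04  9.98464690e-01 -5.53728667e-02  1.38221558e-03] [ 0.30363629 -0.59919491 -0.68869691] [ 0.03783334 -0.02238188  0.0371458 ] 0.015156138163457287 [2.300e-02 8.700e-02 1.783e+00 1.000e-03 1.269e+00 1.704e+00]
```

View pics/w12.png

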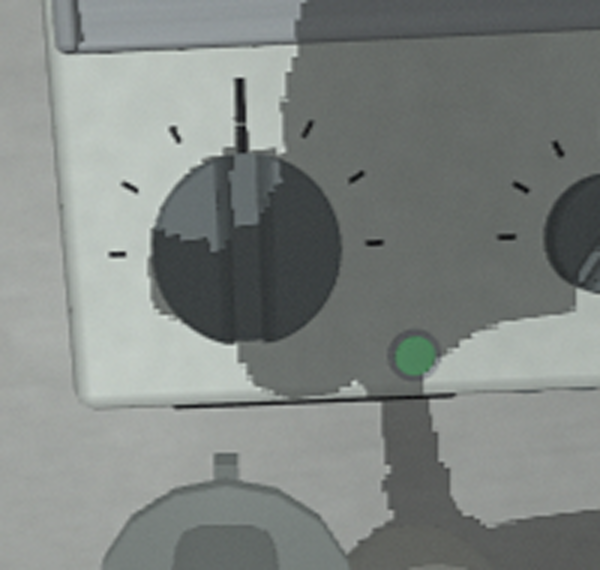

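servo_tool(steps=[[-5, -308, -8, 0, 0, -105], [-5, -308, -8, 0, 0, -105], [-5, -308, -8, 0, 0, -105], [-5, -308, -8, 0, 0, -105], [-5, -308, -8, 0, 0, -105], [-5, -308, -8, 0, 0, -105], [-5, -308, -8, 0, 0, -105], [-5, -308, -8, 0, 0, -105]])

```text
clock: 11.6
position: [0.4688, 0.3887, 0.2226]
ee_rot: [-0.0, 0.853, 0.522, -0.001]
contact_force: [0.0, -0.2, -0.6]
width: 0.0156
```

servo_tool(steps=[[0, 0, 0, 0, 0, 0]])

```text
clock: 11.7
position: [0.4687, 0.3867, 0.2229]
ee_rot: [-0.0, 0.855, 0.518, -0.001]
contact_force: [0.1, -1.1, -1.4]
width: 0.0155
```

```bash
cat > go.py <<'E'
from h import *
def go(p,psi):
    st=telemetry.get_state(); Rt=rq(st["ee_rot"]).as_matrix(); c=np.degrees(np.arctan2(Rt[1,0],Rt[0,0]))
    print(st["clock"],st["position"].round(4),"psi",c.round(2),"tilt",Rt[:,2].round(4),"F",st["contact_force"].round(1),"w",st["width"].round(4))
    R2=R.from_euler("z",psi,degrees=True).as_matrix()@np.diag([1.,-1,-1])
    print("shift mm",(Rt.T@(np.array(p)-st["position"])*1000).round(1),"rot",np.degrees(R.from_matrix(Rt.T@R2).as_rotvec()).round(2))
E
python3 -c "
from go import *
go([.4681,.3858,.2201],99.33)"
```

```text
Traceback (most recent call last):
  File "go.py", line 4, in go
    print(st["clock"],st["position"].round(4),"psi",c.round(2),"tilt",Rt[:,2].round(4),"F",st["contact_force"].round(1),"w",st["width"].round(4))
                                                                                                                            ^^^^^^^^^^^^^^^^^
AttributeError: 'float' object has no attribute 'round'
```

```bash
sed -i 's/st\["width"\].round(4)/round(st["width"],4)/; s/st\["clock"\]/st["clock"]/' go.py
python3 -c "
from go import *
go([.4681,.3858,.2201],99.33)"
```

```text
11.7 [0.4687 0.3867 0.2229] psi 62.42 tilt [-1.6e-03 -9.0e-04 -1.0e+00] F [ 0.1 -1.1 -1.4] w 0.0155
shift mm [-1.1 -0.1  2.8] rot [ -0.08   0.07 -36.91]
```

servo_tool(steps=[[-1, 0, 2.8, 0, 0, -36.9], [-1, 0, 2.8, 0, 0, -36.9], [-1, 0, 2.8, 0, 0, -36.9], [-1, 0, 2.8, 0, 0, -36.9], [-1, 0, 2.8, 0, 0, -36.9], [-1, 0, 2.8, 0, 0, -36.9], [-1, 0, 2.8, 0, 0, -36.9]])

```text
clock: 12.4
position: [0.4681, 0.3846, 0.2212]
ee_rot: [-0.0, 0.649, 0.761, -0.0]
contact_force: [-0.3, 0.4, -0.2]
width: 0.015
```

```bash
python3 - <<'E'
from go import *
import pickle
go([.4681,.3858,.2201],99.33)
st=telemetry.get_state(); im,d=cams.get_image("wrist")
cv2.imwrite("pics/w13f.png",im[:,:,::-1]);pickle.dump(st,open("pics/w13.pkl","wb"))
a=cv2.imread("pics/w6.png")[190:320,260:375]; b=im[190:320,260:375,::-1]
cv2.imwrite("pics/w13.png",cv2.resize(np.hstack([a,b]),None,fx=3.4,fy=3.4,interpolation=cv2.INTER_CUBIC))
E
```

```text
12.4 [0.4681 0.3846 0.2212] psi 99.08 tilt [-4.e-04 -2.e-04 -1.e+00] F [-0.3  0.4 -0.2] w 0.015
shift mm [1.2 0.2 1.1] rot [-0.03  0.01 -0.25]
```

View pics/w13.png

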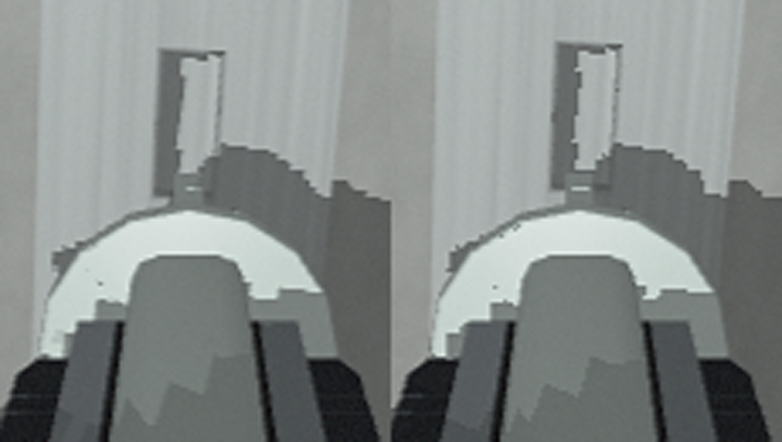

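servo_tool(steps=[[1, 0, 20, 0, 0, -0.3], [1, 0, 50, 0, 0, -0.3], [1, 0, 80, 0, 0, -0.3], [1, 0, 105, 0, 0, -0.3], [1, 0, 125, 0, 0, -0.3], [1, 0, 130, 0, 0, -0.3], [1, 0, 130, 0, 0, -0.3], [1, 0, 130, 0, 0, -0.3]])

```text
clock: 13.25
position: [0.4679, 0.3861, 0.0923]
ee_rot: [0.0, 0.646, 0.763, 0.0]
contact_force: [0.4, -0.4, -0.3]
width: 0.0152
```

```bash
python3 -c "
from go import *
go([.4681,.3858,.0795],99.33)"
```

```text
13.25 [0.4679 0.3861 0.0923] psi 99.54 tilt [ 5.e-04  5.e-04 -1.e+00] F [ 0.4 -0.4 -0.3] w 0.0152
shift mm [-0.4  0.1 12.8] rot [ 0.03 -0.02  0.21]
```

servo_tool(steps=[[0, 0, 4, 0, 0, 0], [0, 0, 8, 0, 0, 0], [0, 0, 11, 0, 0, 0], [0, 0, 13, 0, 0, 0], [0, 0, 13, 0, 0, 0], [0, 0, 13, 0, 0, 0]])

```text
clock: 13.85
position: [0.4675, 0.3858, 0.079]
ee_rot: [0.0, 0.646, 0.764, -0.0]
contact_force: [-1.3, -1.3, 4.9]
width: 0.0154
```

```bash
python3 -c "
from go import *
go([.4681,.3858,.0790],99.33)"
```

```text
13.85 [0.4675 0.3858 0.079 ] psi 99.59 tilt [-1.e-04 -2.e-04 -1.e+00] F [-1.3 -1.3  4.9] w 0.0154
shift mm [-0.1  0.6 -0. ] rot [-0.01  0.01  0.26]
```

servo_tool(steps=[[0, 0, 0, 0, 0, 0], [0, 0, 0, 0, 0, 0], [0, 0, 0, 0, 0, 0], [0, 0, 0, 0, 0, 0], [0, 0, 0, 0, 0, 0]], hand=90)

```text
clock: 14.35
position: [0.4677, 0.3859, 0.0783]
ee_rot: [0.0, 0.646, 0.764, -0.0]
contact_force: [0.2, 0.4, -0.3]
width: 0.0552
```

servo_tool(steps=[[0, 0, -15, 0, 0, 0], [0, 0, -45, 0, 0, 0], [0, 0, -80, 0, 0, 0], [0, 0, -120, 0, 0, 0], [0, 0, -160, 0, 0, 0], [0, 0, -160, 0, 0, 0], [0, 0, -160, 0, 0, 0]])

```text
clock: 15.05
position: [0.468, 0.3861, 0.2396]
ee_rot: [0.0, 0.646, 0.764, 0.001]
contact_force: [-0.7, -0.5, -0.4]
width: 0.055
```

```bash
python3 - <<'E'
from go import *
go([.4681,.3858,.0790],99.33)
st=telemetry.get_state()
im,d=cams.get_image("wrist"); cv2.imwrite("pics/w14.png",im[:,:,::-1])
w=cloud(d,pose("wrist",st)); s=(np.hypot(w[...,0]-.4688,w[...,1]-.386)<.035)&(w[...,2]>.1); q=w[s]; print(q.mean(0),np.median(q[:,2]),cv2.minAreaRect(q[:,:2].astype(np.float32)))
s=(np.hypot(w[...,0]-.4688,w[...,1]-.386)<.03)&(w[...,2]>.062)&(w[...,2]<.072); print("flange z",np.median(w[s][:,2]))
im,d=cams.get_image("side"); a=im[120:340,230:400,::-1]; cv2.imwrite("pics/s14.png",cv2.resize(a,None,fx=2.7,fy=2.7,interpolation=cv2.INTER_CUBIC))
E
```

```text
15.05 [0.468  0.3861 0.2396] psi 99.59 tilt [ 0.0022  0.0013 -1.    ] F [-0.7 -0.5 -0.4] w 0.055
shift mm [ -0.5  -0.3 160.6] rot [ 0.14 -0.05  0.26]
[0.46594699 0.40045596 0.31181675] 0.32356153193963666 ((0.46787646412849426, 0.3893437385559082), (0.0660286545753479, 0.03833948075771332), 8.947978973388672)
flange z 0.06492393843114408
```

View pics/w14.png

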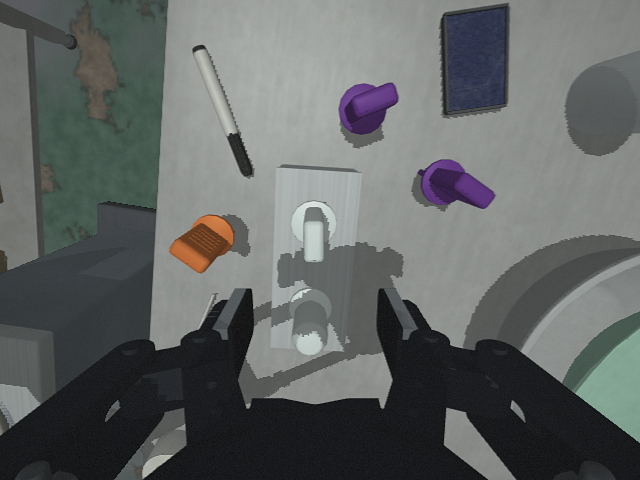

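View pics/s14.png

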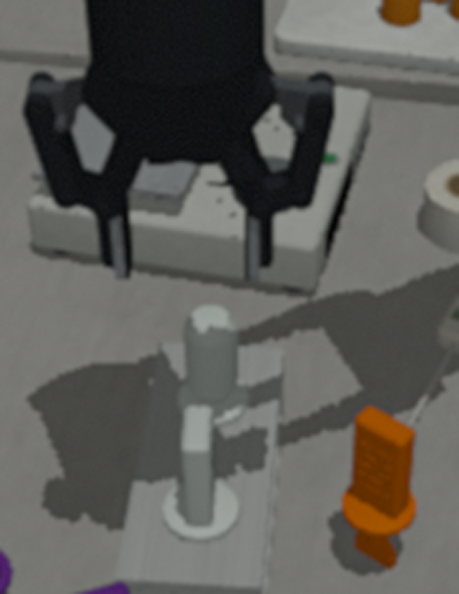

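servo_tool(steps=[[-305, -90, 0, 0, 0, 68], [-305, -90, 0, 0, 0, 68], [-305, -90, 0, 0, 0, 68], [-305, -90, 0, 0, 0, 68], [-305, -90, 0, 0, 0, 68], [-305, -90, 0, 0, 0, 68], [-305, -90, 0, 0, 0, 68], [-305, -90, 0, 0, 0, 68]])

```text
clock: 15.95
position: [0.4281, 0.0675, 0.2369]
ee_rot: [0.0, 0.964, 0.267, -0.002]
contact_force: [-0.4, -0.1, -0.6]
width: 0.0549
```

servo_tool(steps=[[0, 0, 0, 0, 0, 0], [0, 0, 0, 0, 0, 0], [0, 0, 0, 0, 0, 0]])

```text
clock: 16.25
position: [0.4294, 0.0706, 0.2378]
ee_rot: [-0.0, 0.962, 0.273, -0.001]
contact_force: [0.5, 0.2, 0.3]
width: 0.0551
```

```bash
python3 - <<'E'
from go import *
import pickle
go([.43,.07,.24],30)
st=telemetry.get_state(); pickle.dump(st,open("pics/w15.pkl","wb"))
im,d=cams.get_image("wrist"); cv2.imwrite("pics/w15f.png",im[:,:,::-1])
u,v=proj([.4851,.0707,.06],pose("wrist",st))[0].astype(int); print(u,v)
a=im[max(v-60,0):v+60,u-50:u+110,::-1]; cv2.imwrite("pics/w15.png",cv2.resize(a,None,fx=5,fy=5,interpolation=cv2.INTER_CUBIC))
im,d=cams.get_image("side"); a=im[225:340,260:350,::-1]; cv2.imwrite("pics/s15.png",cv2.resize(a,None,fx=4,fy=4,interpolation=cv2.INTER_CUBIC))
E
```

```text
16.25 [0.4294 0.0706 0.2378] psi 31.74 tilt [-0.0014 -0.     -1.    ] F [0.5 0.2 0.3] w 0.0551
shift mm [ 0.2  0.8 -2.2] rot [-0.04  0.07  1.74]
348 170
```

View pics/w15.png

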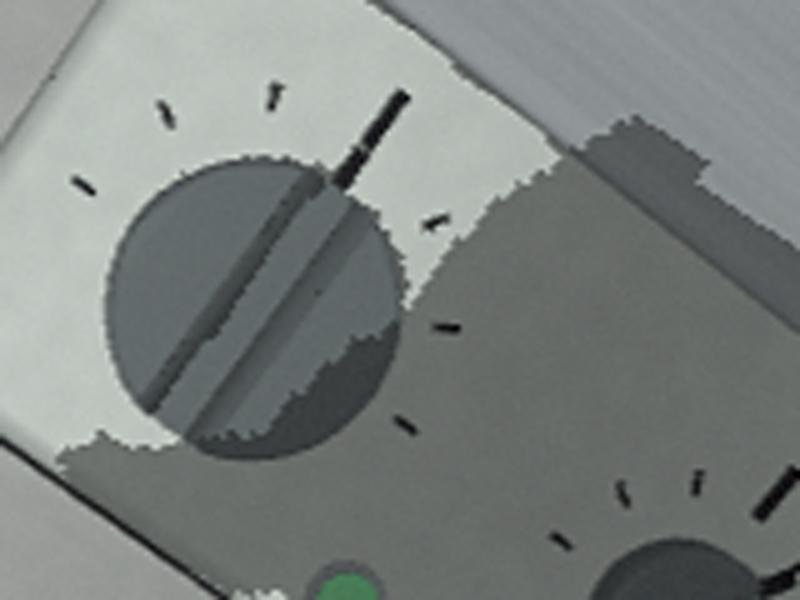

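View pics/s15.png

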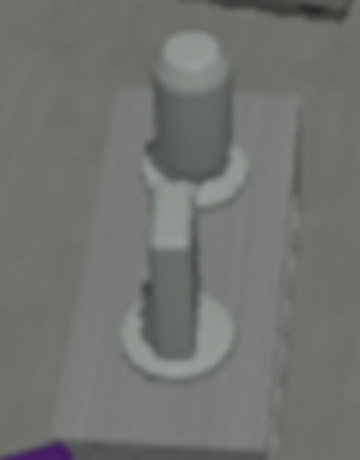

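The pointer stands in line with the long mark, the small trimmer is unchanged, the tool hangs upright in its place, and the gripper is clear of everything.

```bash
python3 -c "
from rig import sign_off
print(sign_off())"
```

```text
the job is handed in; nothing more can be done
None
```

The big trimmer's pointer is turned to the long mark, and the white flat-handled tool hangs back in its own rack place. I handed the job in at about 16.4 s of the 42 s allowed.

**What I did:** I gripped the tool by its flat handle and set the blade in the larger trimmer's slot. I turned the screw clockwise about 40° in two stages, with a look between them. Then I backed off within the blade's play, lifted out and hung the tool back where I had gripped it.

**Last checks:**
- **Pointer:** it forms one straight line with the long mark in three wrist views. The radial angles measured −4.85° for the pointer and −4.76° for the mark. Their line directions differed by about 1.5°, which I put down to pixel noise.
- **Small trimmer:** I never touched it, and it looks unchanged.
- **Tool:** it stands upright with its flange on the rack (about 65 mm up), and the side view after I moved away shows the same.
- **Robot:** the gripper was open and clear of everything. The largest wrist force I read was about 5 N, when seating the tool.

**What failed or disagreed:**
- The scale's plate measured about 70–75 mm high, depending on the camera, against the stated 76 mm. I judged the slot depth from the measured disc instead, and the blade went in without touching the floor.
- The final depth fit of the handle in the rack picked up the gripper fingers, so I ignored it. The handle's position is confirmed only by the pictures and the flange height.

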